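# Swap-out of empty bead magazines

## Robot

A 7-joint arm with a two-finger parallel gripper is mounted at the origin on a cart in front of the work surface, level with it; the furniture and walls round the work are solid. World frame = base frame: x ahead of the robot, y to its left, z up, the work surface at z = 0. Lengths are in m, angles in rad, forces in N, time in s.
With the tool pointing down it reaches from about 0.425 to 0.95 m from the base axis. Payload 4.7 kg.
Tool frame: the origin (TCP) lies on the centre line of the jaws, within the pads' length; the fingertips stand robot.nose_length ahead of it and the grasp point (between the pads) lies 8 mm behind it (robot.nose_length is the distance from the TCP to the fingertips, in m); z points along the fingers, x is the direction in which the jaws open and shut, and the axes are right-handed (so a half turn about z gives the same grasp; the last joint's range is limited). The gripper opens to 85 mm and grips with 20 to 120 N. Pads are 22 mm wide; open, the fingers measure 114 mm over their backs; the gripper's body (76 mm by 85 mm) begins 54 mm behind the grasp point. The pads swing forward as they close: fully open they stand 13 mm farther back than shut.
Start: joints at [1.204, 0.469, -0.049, 1.532, 0.024, 1.141, -0.082], TCP at [0.224, -0.637, 0.242] pointing down, gripper open.
Joint ranges: [-2.59, 2.59], [-0.33, 1.99], [-1.39, 1.29], [0.1, 2.45], [-1.04, 4.18], [0.21, 1.99], [-2.66, 2.66]. Speed limits (rad/s): [2.57, 2.57, 3.14, 3.14, 3.14, 3.14, 3.14].

## Interface

Orientations are given as [roll, pitch, yaw] about the fixed x, y, z axes, in that order (R = Rz(yaw) Ry(pitch) Rx(roll)).
In Python, from plant import robot gives the robot as it stands. Calls block until the motion is done:
- robot.goto(position, orientation): joint-space move of the TCP to a pose.
- robot.move_straight(position, vel=0.15, attitude=None, contact_N=None): straight line of the TCP; attitude=None keeps the orientation; vel is the mean speed in m/s. With contact_N (N) it stops when the force on the tool has changed by that much, and returns True; else False.
- robot.move_joints(angles): joint-space move.
- robot.grip(opening, strength=None): opening from 0.0 (shut) to 1.0 (fully open); strength is the grip in N (None keeps the last); returns when the fingers have stopped.
- robot.sleep(seconds).
- robot.inverse_kinematics(position, orientation): joint angles nearest the present ones, or None.
- robot.sense(): the state.
- robot.grab_frame(name): name is "scene" or "top" or "wrist"; returns a dict with "image" (384x512x3 uint8, red, green, blue), "range_z" (384x512 float32, m along the optical axis (not along the pixel's ray), 0 where there is no reading), "fx", "fy", "cx", "cy" (pixels), "R" (3x3) and "t" (3): a world point X has camera coordinates R X + t. Camera axes: x right, y down, z forward; pixel columns grow to the right and rows downward; lengths in m; the calibration is good to about 2 mm. The wrist camera is an equidistant fisheye: a pixel r from the principal point sees the ray r / f radians off the axis. A picture is of the moment at which its call begins.
A pose or a line that the arm cannot do raises robot.IKError and nothing moves.
- robot.close_job(): hands the job in, once; it reports no verdict.
The state is a dict: "t": time; "joint_pos": joint angles; "joint_velocities": joint speeds; "effort": joint torques, N m; "tcp_pos": TCP position; "tcp_rot": TCP orientation; "wrist_force": force on the tool from outside, world axes, zero at the start; "torque": the same for the moment, N m; "opening": opening from 0.0 (shut) to 1.0 (fully open).
Only numpy, scipy, OpenCV 4.12 (cv2) and the standard library are available. Lean on these libraries where they do the work, as an engineer would, in place of code of your own. Each camera call takes 0.05 s, during which the arm holds its last target. There are 200 camera calls.

## Task

First switch the feeder dock off by swinging its red toggle lever fully over, away from you. Then unclip every empty magazine (orange cap) by pinching its two side tabs together and drawing it straight up, and stand them all upright in the blue caddy; the full one (green cap) stays clipped in. Last, lift the loaded caddy by its handle, carry it level to the cork mat and set it down there, centred on the mat and square to it, without disturbing the other things on the table.

Things in the scene. Friction and masses are not known exactly. Their poses are not given: they have to be found in the camera images.
- dock: Fixed feeder dock: grey base 90 mm (x) by 372 mm (y from -150 to +222), two aluminium rails along y, tops 32 mm above the table, outer faces at x = +-35 mm. Origin on the table under the middle of six slots at y = +-23, +-69, +-115 mm. Each magazine starts clipped in a slot, its x along the dock's x, hooks of its two tabs under the rail lips. Toggle switch at y = +190 mm
- switch (a joint): Toggle lever of the dock's power switch, red, rad: 0 = on, leaning to the dock's -x; 1.0 = off, leaning to the dock's +x (end of travel). It swings about the dock's y axis and stays where it is left
- switch_tip (a point): Tip of the red toggle lever, which is 50 mm long on a small block at the +y end of the dock; push it along the dock's +x
- mag_1_mid (a point): Magazine with orange cap and tabs: empty; may be absent. White box 34 x 32 x 62 mm, 63 g; point at its centre, 31 mm above its underside, which starts 12 mm above the table. Sprung tabs on its +x and -x faces: pads 48 mm apart over all, 22 mm high, 24 wide, middle 12 mm above the point, pinch 16 mm above it. Both tabs must be pressed in fully (6 mm each, 36 mm apart; 3 to 6 N each), then it lifts straight out; free after 20 mm
- mag_2_mid (a point): Magazine with orange cap and tabs: empty; may be absent. White box 34 x 32 x 62 mm, 63 g; point at its centre, 31 mm above its underside, which starts 12 mm above the table. Sprung tabs on its +x and -x faces: pads 48 mm apart over all, 22 mm high, 24 wide, middle 12 mm above the point, pinch 16 mm above it. Both tabs must be pressed in fully (6 mm each, 36 mm apart; 3 to 6 N each), then it lifts straight out; free after 20 mm
- mag_3_mid (a point): Magazine with orange cap and tabs: empty; may be absent. White box 34 x 32 x 62 mm, 63 g; point at its centre, 31 mm above its underside, which starts 12 mm above the table. Sprung tabs on its +x and -x faces: pads 48 mm apart over all, 22 mm high, 24 wide, middle 12 mm above the point, pinch 16 mm above it. Both tabs must be pressed in fully (6 mm each, 36 mm apart; 3 to 6 N each), then it lifts straight out; free after 20 mm
- mag_4_mid (a point): Magazine with orange cap and tabs: empty; may be absent. White box 34 x 32 x 62 mm, 63 g; point at its centre, 31 mm above its underside, which starts 12 mm above the table. Sprung tabs on its +x and -x faces: pads 48 mm apart over all, 22 mm high, 24 wide, middle 12 mm above the point, pinch 16 mm above it. Both tabs must be pressed in fully (6 mm each, 36 mm apart; 3 to 6 N each), then it lifts straight out; free after 20 mm
- mag_5_mid (a point): Magazine with orange cap and tabs: empty; may be absent. White box 34 x 32 x 62 mm, 63 g; point at its centre, 31 mm above its underside, which starts 12 mm above the table. Sprung tabs on its +x and -x faces: pads 48 mm apart over all, 22 mm high, 24 wide, middle 12 mm above the point, pinch 16 mm above it. Both tabs must be pressed in fully (6 mm each, 36 mm apart; 3 to 6 N each), then it lifts straight out; free after 20 mm
- mag_full_mid (a point): Magazine with green cap and tabs: full, stays in the dock. White box 34 x 32 x 62 mm, 63 g; point at its centre, 31 mm above its underside, which starts 12 mm above the table. Sprung tabs on its +x and -x faces: pads 48 mm apart over all, 22 mm high, 24 wide, middle 12 mm above the point, pinch 16 mm above it. It starts clipped in a dock slot, its x along the dock's x; the tabs spring out when let go
- caddy: Blue open carrying caddy, loose, 180 mm (x) x 150 mm (y), wall tops 30 mm above its underside, walls 4 mm thick, inner floor 12 mm above its underside; origin at the centre of its underside. A handle stands over its middle line x = 0 on two end posts at y = +-68 mm (14 x 6 mm), so that magazines go on either side of the handle, three in a row. About 0.35 kg
- caddy_handle (a point): Centre of the caddy's black handle bar, 101 mm above the caddy's underside; the bar is 12 mm thick (caddy x), 14 mm high and runs 130 mm free along the caddy's y
- mat: Cork hand-over mat, fixed, 210 mm (x) x 180 mm (y), 12 mm thick, with a white border line; origin at the centre of its underside
- pot: Small white screw pot, 41 mm wide, 34 mm high, standing in the middle of the front of the table; bystander, loose; origin at the centre of its underside
- cup: Green round sorting cup, 56 mm wide, 21 mm high, behind on the left; bystander, loose; origin at the centre of its underside
- card_box: Dark red card box 50 x 70 x 27 mm, behind on the right; bystander, loose; origin at the centre of its underside

How it is judged:
By the outcome, as a careful person would: the job done as asked, in the order asked, and still so for the second after the job is handed in, with the robot touching nothing.
Of mag_1, mag_2, mag_3, mag_4, mag_5 only 4 to 5 are there at a start; the rules pass over those that are not, and their reading is None.
At some moment in a run one of caddy may be knocked a few centimetres aside while the robot is not near it.
It also fails if it takes over 200 s, if anything falls off the work surface, if the arm or the gripper's body presses on something with over 40 N, if the wrist force passes 120 N, or if a joint passes its speed limit or range.

## Working session

There is one attempt and no reset: what is moved stays moved. The work goes in short steps, each a Python script; the robot and the scene stay as the last script left them, time stands still between calls to the robot, and variables do not carry over. Pictures are saved under pics/ and viewed, about 12 in all and at most 16, crops included, and the job is handed in when it is done.

```bash
ls; mkdir -p pics
python3 - <<'E'
from plant import robot
import cv2,numpy as np
s=robot.sense(); print(s['tcp_pos'],s['tcp_rot'],s['t'],robot.nose_length)
ims=[]
for n in ['scene','top']:
    f=robot.grab_frame(n); np.savez('pics/%s.npz'%n,**f)
    cv2.imwrite('pics/%s0.png'%n,cv2.resize(f['image'][...,::-1],(800,600)))
    print(n,f['fx'],f['cx'],f['cy'],f['R'],f['t'])
E
```

```text
pics
[ 0.22352783 -0.6363369   0.24126967] [ 3.14151084e+00  1.90044173e-03 -1.23298164e+00] 0.0 0.011
scene 444.2075189568902 250.80567553712632 195.18059956864235 [[-0.552087   -0.83362449 -0.01643674]
 [-0.35454658  0.2525577  -0.90028403]
 [ 0.75465003 -0.49120752 -0.43499253]] [0.3290911  0.26623812 1.03768112]
top 482.5127223054655 258.0311884083091 193.4475882220875 [[ 0.02532615 -0.99950626 -0.01859637]
 [-0.99126249 -0.02269973 -0.12993611]
 [ 0.12944983  0.02172467 -0.99134796]] [-0.00316944  0.56258525  1.18409109]
```

View pics/top0.png

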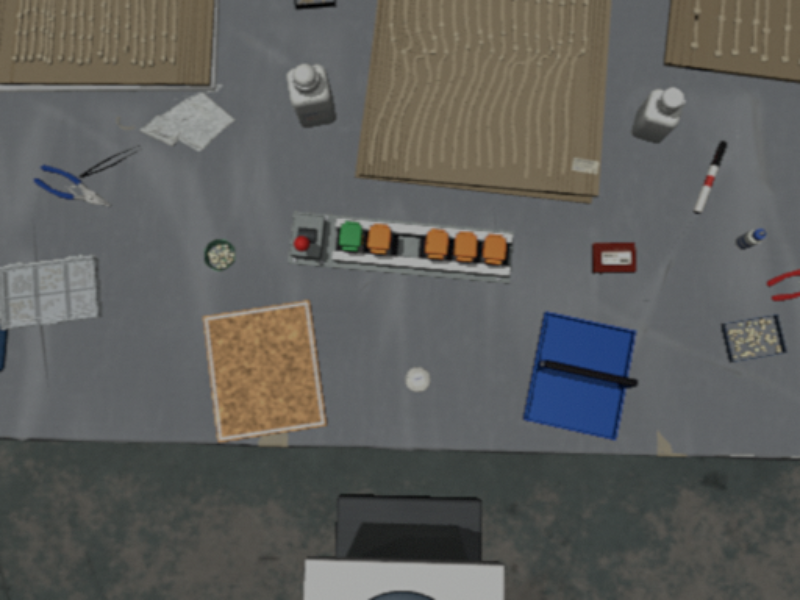

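View pics/scene0.png

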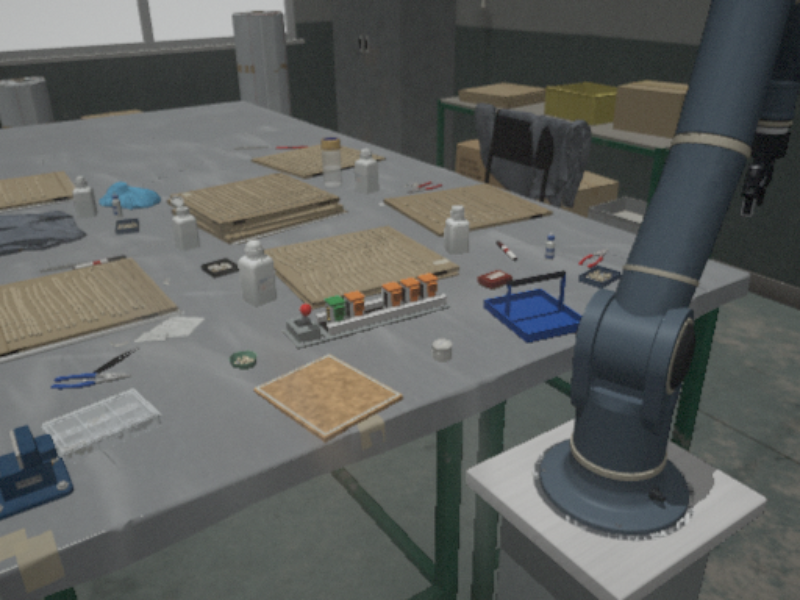

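Top view: the lever is at (302,243) and the green magazine at (350,236). Oranges are at (379,238), (437,243), (465,246) and (495,249), with an empty slot at (408,245). The mat is at (264,370), the caddy at (580,376) and the pot at (418,379). Next I'll turn these into world positions.

```bash
cat > h.py <<'E'
import numpy as np,cv2
from plant import robot
def cloud(f):
    v,u=np.mgrid[0:384,0:512]; z=f['range_z'].astype(float)
    P=np.stack([(u-f['cx'])/f['fx']*z,(v-f['cy'])/f['fy']*z,z],-1)
    W=(P-f['t'])@f['R']; W[z<=0]=np.nan
    return W
def masks(f):
    hsv=cv2.cvtColor(np.ascontiguousarray(f['image']),cv2.COLOR_RGB2HSV); return hsv
def rect(pts,long_first=True):
    (c,(w,h),a)=cv2.minAreaRect((pts*1000).astype(np.float32)); return np.array(c)/1000,w,h,a
def report(f,lim=True):
    W=cloud(f);H=masks(f);h,s,v=[H[...,i].astype(int) for i in range(3)]
    X,Y,Z=W[...,0],W[...,1],W[...,2]
    out={}
    near=(X>0.3)&(X<0.85)&(abs(Y)<0.55)
    def comps(m,minn=15):
        n,l,st,c=cv2.connectedComponentsWithStats(m.astype(np.uint8))
        return [l==i for i in range(1,n) if st[i,4]>=minn]
    om=near&(h>5)&(h<16)&(s>160)&(Z>0.05)
    gm=near&(h>45)&(h<80)&(s>100)&(Z>0.05)
    for nm,m in (('orange',om),('green',gm)):
        for k in comps(m):
            zt=np.nanpercentile(Z[k],90); t=k&(Z>zt-0.006)
            lo,hi=np.nanmin(W[t],0),np.nanmax(W[t],0)
            print(nm,k.sum(),'mid',((lo+hi)/2).round(4),'ext',(hi-lo).round(3),'mean',np.nanmean(W[t],0).round(4))
    bm=near&(h>105)&(h<130)&(s>150)&(Y<-0.0)
    for k in comps(bm,150): 
        for nm,zz in (('rim',k&(Z>0.022)&(Z<0.06)),('floor',k&(Z>0)&(Z<0.02))):
            print('caddy',nm,zz.sum(),rect(W[zz][:,:2]) if zz.sum()>5 else '', np.nanmedian(Z[zz]))
    hb=near&(Z>0.085)&(Z<0.115)&(Y<-0.1)&(X<0.62)
    if hb.sum()>20: print('handle',hb.sum(),rect(W[hb][:,:2]),np.nanmedian(Z[hb]),np.nanmean(W[hb],0))
    return W,H
E
python3 - <<'E'
from h import *
f=dict(np.load('pics/top.npz'))
W,H=report(f)
X,Y,Z=W[...,0],W[...,1],W[...,2];h,s,v=[H[...,i].astype(int) for i in range(3)]
m=(Z>0.006)&(Z<0.02)&(Y>0.1)&(Y<0.45)&(X>0.3)&(X<0.58)&(abs(X-.45)<.15)
n,l,st,c=cv2.connectedComponentsWithStats(m.astype(np.uint8));k=l==1+st[1:,4].argmax()
print('mat',k.sum(),rect(W[k][:,:2]),np.nanmedian(Z[k]))
r=((h<6)|(h>174))&(s>150)&(Y>0)&(Z>0.02)&(X>.5)&(X<.8)
print('lever',r.sum(),W[r].min(0),W[r].max(0),W[r].mean(0))
d=(X>0.52)&(X<0.75)&(abs(Y)<0.35)&(Z>0.026)&(Z<0.036)
print('rails',d.sum(),rect(W[d][:,:2]))
d=(X>0.52)&(X<0.75)&(Y<0.3)&(Y>-.22)&(Z>0.005)
n,l,st,c=cv2.connectedComponentsWithStats(d.astype(np.uint8));k=l==1+st[1:,4].argmax()
print('dock',k.sum(),rect(W[k][:,:2]))
t=(X>0.35)&(X<0.75)&(abs(Z)<0.006);print('table z',np.nanmedian(Z[t]))
for nm,y0,y1,x0,x1 in(('pot',-.08,.05,.35,.52),('cup',.28,.4,.55,.7),('box',-.45,-.3,.55,.7)):
    q=(Y>y0)&(Y<y1)&(X>x0)&(X<x1)&(Z>0.008); print(nm,q.sum(),W[q].mean(0),np.nanmax(Z[q]))
E
```

```text
orange 212 mid [0.66   0.0507 0.0758] ext [0.038 0.033 0.011] mean [0.6612 0.0502 0.0739]
orange 218 mid [ 0.6528 -0.0412  0.0758] ext [0.04  0.032 0.011] mean [ 0.654  -0.0412  0.0738]
orange 224 mid [ 0.6526 -0.087   0.0756] ext [0.038 0.034 0.01 ] mean [ 0.6515 -0.0867  0.0742]
orange 219 mid [ 0.6486 -0.1327  0.0751] ext [0.037 0.033 0.009] mean [ 0.648  -0.1327  0.074 ]
green 222 mid [0.6646 0.0967 0.0749] ext [0.037 0.035 0.009] mean [0.6641 0.0963 0.074 ]
caddy rim 318 (array([ 0.4536369 , -0.27491986]), 147.72923278808594, 176.10537719726562, 78.92813873291016) 0.029093320770605086
caddy floor 3512 (array([ 0.45419525, -0.27572162]), 147.70431518554688, 172.87721252441406, 79.11627197265625) 0.012106944773383014
handle 336 (array([ 0.45367798, -0.27467639]), 142.84750366210938, 12.900304794311523, 79.45138549804688) 0.10768947647354712 [ 0.45330002 -0.27442345  0.10699945]
mat 5863 (array([0.46621686, 0.24049249]), 260.8195495605469, 190.72052001953125, 11.451611518859863) 0.011804754397131424
lever 69 [0.63743945 0.16146514 0.07906544] [0.65765272 0.18195129 0.09288158] [0.64694177 0.17178693 0.0877198 ]
rails 1474 (array([ 0.61299377, -0.03047025]), 645.0088500976562, 158.18829345703125, 86.1989517211914)
dock 6310 (array([0.62497394, 0.00133989]), 209.0904998779297, 440.607421875, 0.27439263463020325)
table z 0.0027873499281407866
pot 326 [ 0.44358417 -0.01165053  0.02492071] 0.04111247334958202
cup 480 [0.63789762 0.33761291 0.01168889] 0.02614903914842998
box 805 [ 0.63129826 -0.34539617  0.02072826] 0.033552358258297325
```

```bash
cat >> h.py <<'E'
PI=np.pi
C=np.array([[0.6606,.0504,.069],[0.6534,-.0412,-.023],[0.6521,-.0869,-.069],[0.6483,-.1327,-.115],[0.6644,.0965,.115]])
# dock frame from cap centres (least squares)
dv=C[:,2]-C[:,2].mean(); ax=((C[:,:2]-C[:,:2].mean(0))*dv[:,None]).sum(0)/(dv@dv)
DY=-np.arctan2(ax[0],ax[1]); Rd=lambda a:np.array([[np.cos(a),-np.sin(a)],[np.sin(a),np.cos(a)]])
DC=C[:,:2].mean(0)-C[:,2].mean()*ax/np.linalg.norm(ax)
dock=lambda x,y:DC+Rd(DY)@[x,y]
down=lambda yaw:[PI,0,(yaw)]
def st(msg=''):
    s=robot.sense(); print(msg,'t',round(s['t'],1),'p',s['tcp_pos'].round(4),'F',np.round(s['wrist_force'],1),'op',round(s['opening'],3)); return s
def snap(n,name,crop=None,k=1.5):
    f=robot.grab_frame(n); im=f['image'][...,::-1]
    if crop: im=im[crop[1]:crop[3],crop[0]:crop[2]]
    cv2.imwrite('pics/'+name,cv2.resize(im,None,fx=k,fy=k,interpolation=cv2.INTER_CUBIC)); return f
E
python3 - <<'E'
from h import *
f=dict(np.load('pics/top.npz'))
W=cloud(f);H=masks(f);h,s,v=[H[...,i].astype(int) for i in range(3)]
X,Y,Z=W[...,0],W[...,1],W[...,2]
u0=np.mgrid[0:384,0:512]
m=(Z>0.003)&(Z<0.02)&(u0[1]>125)&(u0[1]<212)&(u0[0]>188)&(u0[0]<284)&((v>110))
m=cv2.morphologyEx(m.astype(np.uint8),cv2.MORPH_OPEN,np.ones((5,5)))>0
print('mat',m.sum(),rect(W[m][:,:2]),np.nanmedian(Z[m]))
mc=(h>8)&(h<22)&(s>90)&(v>90)&(u0[1]>125)&(u0[1]<212)&(u0[0]>188)&(u0[0]<284)&(Z>.002)
mc=cv2.morphologyEx(mc.astype(np.uint8),cv2.MORPH_OPEN,np.ones((5,5)))>0
print('cork',mc.sum(),rect(W[mc][:,:2]))
print('dock',DC,DY, [ (dock(0,c[2])-c[:2]).round(4) for c in C])
L=dock(0,.19);print('pivot',L)
robot.grip(0.0,40)
yaw=DY-PI/2
p0=dock(-.065,.19)
for y in (DY-PI/2,DY+PI/2):
    print(y,robot.inverse_kinematics([*p0,.2],down(y)))
E
```

```text
mat 5618 (array([0.44949695, 0.23856567]), 211.4757843017578, 182.76683044433594, 9.867255210876465) 0.011881020226473747
cork 4576 (array([0.44914966, 0.23800882]), 191.02757263183594, 161.22647094726562, 10.125704765319824)
dock [ 0.65607547 -0.01819083] -0.06863441223088736 [array([0.0002, 0.0002]), array([0.0011, 0.0001]), array([-0.0008, -0.0001]), array([-0.0001, -0.0002]), array([-0.0004,  0.    ])]
pivot [0.66910577 0.17136183]
-1.6394307390257838 [ 0.13475861  0.52285118 -0.68495253  1.66557052  0.36532576  1.08492738
 -2.29733227]
1.5021619145640093 [ 0.35834272  0.67477519 -1.08030398  1.65332782  0.63118241  1.20504471
  0.63385132]
```

Run:
```python
from h import *
yaw=DY+PI/2
robot.goto([*dock(-.065,.19),.2],down(yaw)); st()
robot.move_straight([*dock(-.065,.19),.083],vel=.12); st()
c=robot.move_straight([*dock(.016,.19),.083],vel=.04,contact_N=20); s=st(c)
print('dock x',Rd(-DY)@(s['tcp_pos'][:2]-DC))
f=snap('scene','lev.png',(150,130,330,250),4)
```

```text
t 4.0 p [0.6047 0.1748 0.1998] F [-0.2  0.7 -0.4] op -0.002
 t 5.1 p [0.6048 0.1763 0.0839] F [ 0.6 -0.6  0.2] op 0.003
True t 6.8 p [0.6708 0.1711 0.0816] F [-1.   0.   0.8] op -0.0
dock x [0.00169484 0.18989651]
```

View pics/lev.png

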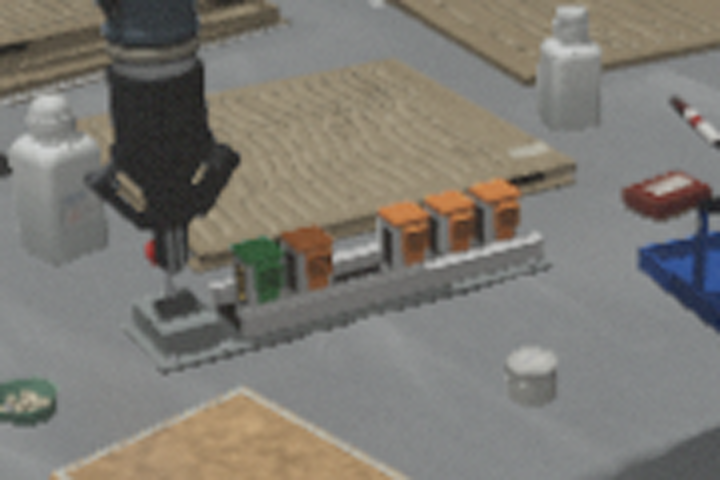

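The red ball at (152,250) now sits behind the fingers. I'll push once more to confirm the end stop, then back off and measure.

Run:
```python
from h import *
c=robot.move_straight([*dock(.02,.19),.083],vel=.02,contact_N=25); s=st(c)
print('dock x',Rd(-DY)@(s['tcp_pos'][:2]-DC))
robot.move_straight([*dock(-.06,.19),.083],vel=.12)
robot.move_straight([*dock(-.06,.19),.20],vel=.2)
robot.grip(1.0)
q=dock(-.0,-.115)
print(robot.inverse_kinematics([*q,.2],down(DY)),robot.inverse_kinematics([*q,.2],down(DY+PI)))
robot.goto([*q,.2],down(DY)); st()
f=robot.grab_frame('top');W,H=report(f);h,s,v=[H[...,i].astype(int) for i in range(3)]
X,Y,Z=W[...,0],W[...,1],W[...,2]
r=((h<6)|(h>174))&(s>150)&(Y>0)&(Z>0.02)&(X>.5)&(X<.8)
m=W[r].mean(0);print('lever',r.sum(),m,Rd(-DY)@(m[:2]-DC))
w=snap('wrist','w0.png')
```

```text
True t 7.4 p [0.6709 0.1711 0.0805] F [-1.4  0.3  1. ] op 0.001
dock x [0.00177519 0.18981474]
[ 0.62756878  0.58867432 -0.72960734  1.58292521  0.42099577  1.13297559
 -0.26812532] [ 0.90828358  0.91648144 -1.38343586  1.56725224  0.90752186  1.42463869
  2.52814502]
 t 10.8 p [ 0.6483 -0.1308  0.2001] F [-0.   0.1  1.1] op 1.0
orange 212 mid [0.6608 0.0507 0.0756] ext [0.037 0.033 0.01 ] mean [0.6608 0.0499 0.074 ]
orange 215 mid [ 0.6551 -0.0412  0.0756] ext [0.036 0.033 0.009] mean [ 0.6545 -0.0408  0.0743]
orange 223 mid [ 0.6513 -0.0869  0.0761] ext [0.035 0.034 0.01 ] mean [ 0.6512 -0.0869  0.0744]
orange 110 mid [ 0.6378 -0.1231  0.1691] ext [0.058 0.021 0.195] mean [ 0.6474 -0.1236  0.08  ]
green 222 mid [0.6644 0.0957 0.0748] ext [0.037 0.033 0.008] mean [0.6641 0.0966 0.0741]
caddy rim 149 (array([ 0.4379978 , -0.20617255]), 164.8483428955078, 66.99661254882812, 16.26898193359375) 0.029359560073576815
caddy floor 765 (array([ 0.43555569, -0.21270932]), 154.23870849609375, 65.49827575683594, 15.974642753601074) 0.012099056158541161
handle 38 (array([ 0.46605109, -0.21182802]), 12.370256423950195, 13.479857444763184, 1.6962825059890747) 0.10596204637413775 [ 0.46535426 -0.21104387  0.10325562]
lever 63 [0.69196606 0.16878586 0.08766678] [0.02298313 0.18899787]
```

View pics/w0.png

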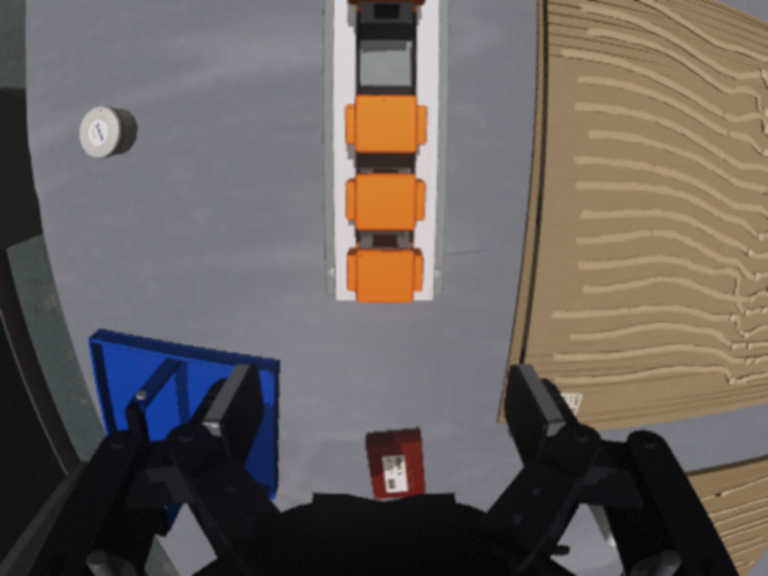

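Lever confirmed: the tip went from dock x −22 mm to +23 mm, symmetric about the pivot, so it is fully over. Next I'll pick the first magazine at slot −115.

```bash
cat >> h.py <<'E'
def pick(y,z=.051):
    p=dock(0,y)
    robot.grip(0.85,40)
    robot.goto([*p,.2],down(DY)); robot.move_straight([*p,.11],vel=.2)
    c=robot.move_straight([*p,z],vel=.08,contact_N=15); st(('down',c))
    robot.grip(0.0,45); s=st('closed')
    robot.move_straight([*p,z+.035],vel=.05); st('lift')
    robot.move_straight([*p,.2],vel=.15); return st('up')
E
python3 - <<'E'
from h import *
pick(-.115)
w=snap('wrist','w1.png')
robot.move_straight([*dock(0,.02),.22],vel=.25)
f=robot.grab_frame('top');report(f)
cv2.imwrite('pics/t1.png',f['image'][...,::-1])
E
```

```text
('down', False) t 12.9 p [ 0.6486 -0.1328  0.0513] F [0.4 0.1 0.3] op 0.851
closed t 13.3 p [ 0.649  -0.1329  0.0524] F [-1.4  0.6  6.2] op 0.416
lift t 14.2 p [ 0.6479 -0.133   0.0858] F [ 0.2  0.7 -0.5] op 0.41
up t 15.1 p [ 0.6474 -0.1331  0.1988] F [ 0.9  0.3 -0.3] op 0.408
orange 210 mid [0.6598 0.0507 0.0748] ext [0.038 0.033 0.009] mean [0.6611 0.0501 0.0739]
green 224 mid [0.6646 0.0968 0.0745] ext [0.037 0.035 0.009] mean [0.6644 0.0967 0.0738]
caddy rim 111 (array([ 0.53765967, -0.2925159 ]), 146.90292358398438, 68.2776870727539, 78.55651092529297) 0.028005325562860447
caddy floor 1495 (array([ 0.53510919, -0.29571646]), 141.0063934326172, 69.8548812866211, 79.00565338134766) 0.012119748660905007
caddy rim 66 (array([ 0.42161923, -0.33703085]), 39.5731086730957, 94.53565979003906, 55.96775436401367) 0.02770299638282255
caddy floor 1143 (array([ 0.44128418, -0.29026239]), 116.06607055664062, 88.77582550048828, 79.18804168701172) 0.012128572568057203
handle 319 (array([ 0.48435641, -0.28426202]), 139.30474853515625, 12.346799850463867, 78.8524169921875) 0.10733089861983187 [ 0.48352725 -0.2860517   0.10704975]
```

View pics/w1.png

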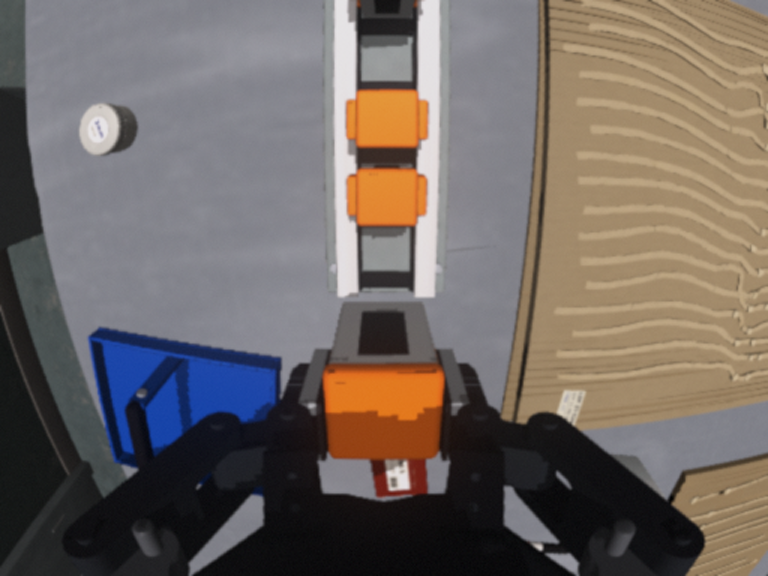

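The magazine is held (orange cap at (383,405)) with the tabs at full pinch. In the top depth the caddy has shifted about +31 mm in x, so it was knocked. I'll measure it again with the arm out of the way.

Run:
```python
from h import *
robot.move_straight([*dock(-.02,.12),.24],vel=.25)
f=robot.grab_frame('top');report(f)
cv2.imwrite('pics/t1.png',cv2.resize(f['image'][...,::-1],(800,600)))
```

```text
orange 218 mid [ 0.6554 -0.0412  0.0753] ext [0.041 0.032 0.009] mean [ 0.6547 -0.041   0.0742]
orange 219 mid [ 0.6511 -0.087   0.0761] ext [0.035 0.035 0.01 ] mean [ 0.6506 -0.0866  0.0744]
caddy rim 315 (array([ 0.48434308, -0.28259937]), 147.6163330078125, 176.61106872558594, 78.83065795898438) 0.029122545285207482
caddy floor 3455 (array([ 0.48538507, -0.28310895]), 147.34156799316406, 172.36209106445312, 78.98096466064453) 0.01216147114664428
handle 342 (array([ 0.48478302, -0.2824942 ]), 143.16455078125, 13.309318542480469, 79.1653823852539) 0.10719740215987504 [ 0.48440036 -0.28125968  0.10670517]
```

View pics/t1.png

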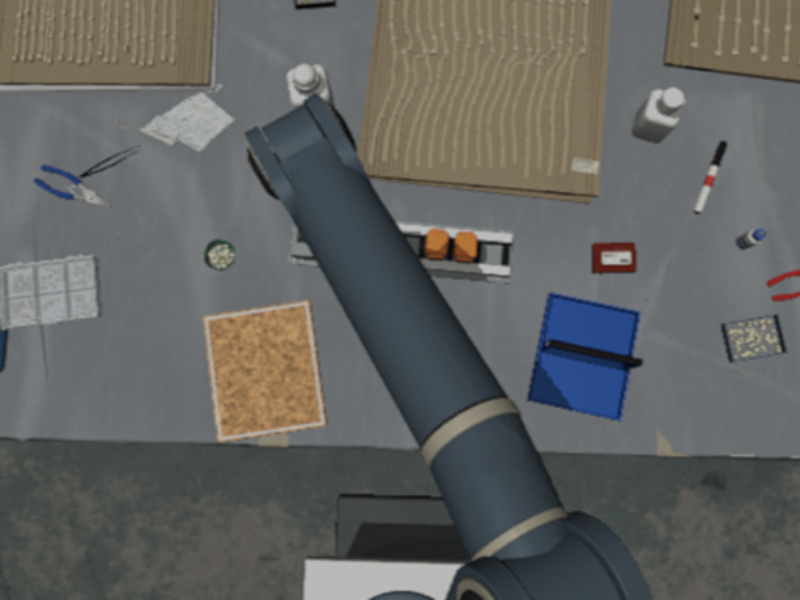

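```bash
cat >> h.py <<'E'
CC=np.array([.4845,-.2827]);CY=-.193
cad=lambda x,y:CC+Rd(CY)@[x,y]
def place(x,y,side=1,z=.0525):
    p=cad(x,y); yaw=CY+side*PI/2
    robot.goto([*p,.21],down(yaw)); robot.move_straight([*p,.1],vel=.2); st('above')
    c=robot.move_straight([*p,z],vel=.05,contact_N=6); st(('placed',c))
    robot.grip(0.66); st('open')
    robot.move_straight([*p,.21],vel=.2)
E
python3 - <<'E'
from h import *
for x in(-.05,.05):
  for y in (-.037,.037):
    for s in (1,-1):
        q=robot.inverse_kinematics([*cad(x,y),.06],down(CY+s*PI/2)); print(x,y,s,None if q is None else q.round(2))
place(-.05,-.037,1)
snap('wrist','w2.png')
E
```

```text
-0.05 -0.037 1 [ 1.26  0.69 -0.97  2.    0.76  0.86  1.25]
-0.05 -0.037 -1 [ 0.82  0.5  -0.35  2.02  0.27  0.67 -1.47]
-0.05 0.037 1 [ 1.15  0.65 -0.98  2.06  0.75  0.83  1.1 ]
-0.05 0.037 -1 [ 0.68  0.46 -0.34  2.08  0.26  0.63 -1.6 ]
0.05 -0.037 1 [ 1.13  0.8  -0.95  1.78  0.78  0.98  1.24]
0.05 -0.037 -1 [ 0.73  0.61 -0.33  1.81  0.27  0.77 -1.5 ]
0.05 0.037 1 [ 1.03  0.78 -0.95  1.84  0.77  0.95  1.1 ]
0.05 0.037 -1 [ 0.61  0.58 -0.32  1.86  0.26  0.74 -1.62]
above t 19.0 p [ 0.4295 -0.3092  0.1009] F [-0.1  0.4 -0.1] op 0.41
('placed', True) t 19.9 p [ 0.428  -0.3092  0.0524] F [-0.1  0.   4.7] op 0.416
open t 20.2 p [ 0.427  -0.309   0.0514] F [-0.8 -0.1  0.5] op 0.666
```

View pics/w2.png

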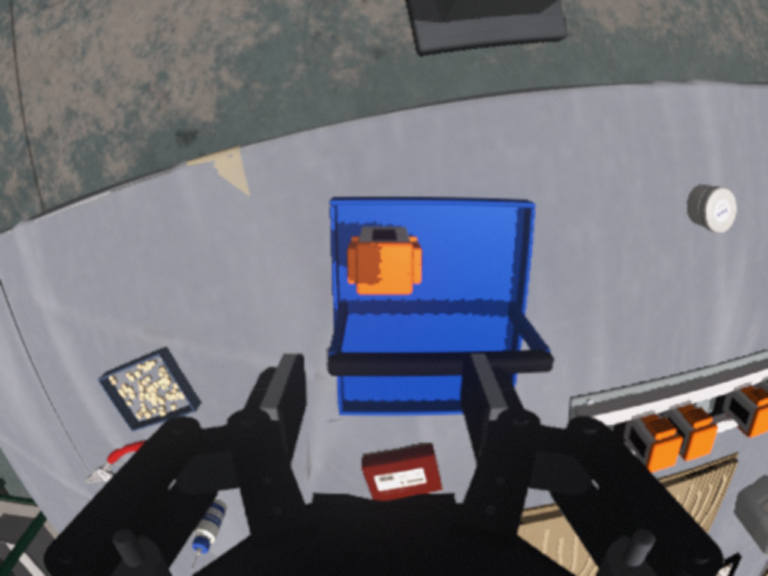

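The first magazine stands upright in the caddy at (385,262). Second one next, with an automatic caddy re-check.

```bash
cat >> h.py <<'E'
def caddy_now():
    W=cloud(robot.grab_frame('top'));X,Y,Z=[W[...,i] for i in range(3)]
    hb=(X>.35)&(X<.65)&(Z>0.09)&(Z<0.115)&(Y<-0.1)&(Y>-.5)
    c,w,h,a=rect(W[hb][:,:2])
    if w<h: w,h,a=h,w,a-90
    yaw=np.radians(a-90); yaw=(yaw+PI/2)%PI-PI/2
    print('caddy handle',c.round(4),round(yaw,4),'len',round(w,1),round(h,1))
    return c,yaw,w
def cycle(y,px,py):
    global CC,CY
    s=pick(y); assert .38<s['opening']<.45
    robot.move_straight([*dock(-.02,max(.12,y)),.24],vel=.3)
    c,a,w=caddy_now(); assert abs(w-143)<6
    if np.linalg.norm(c-CC)>.004: CC,CY=c,a; print('updated')
    place(px,py)
E
python3 - <<'E'
from h import *
cycle(-.069,-.05,.037)
cycle(-.023,.05,-.037)
snap('wrist','w3.png')
E
```

```text
('down', False) t 24.6 p [ 0.6518 -0.0869  0.0513] F [-0.2 -0.9 -0.7] op 0.852
closed t 25.0 p [ 0.6521 -0.087   0.0524] F [-0.4  0.8  5. ] op 0.415
lift t 25.9 p [ 0.651  -0.0871  0.0858] F [-0.1 -0.3 -0.3] op 0.414
up t 26.8 p [ 0.6506 -0.0872  0.1989] F [-0.8 -1.   0. ] op 0.411
caddy handle [ 0.4848 -0.2825] -0.1882 len 143.0 12.8
above t 30.0 p [ 0.4437 -0.2365  0.1008] F [ 1.  -0.1 -0.1] op 0.413
('placed', True) t 31.0 p [ 0.4421 -0.2366  0.0524] F [-0.4  0.6  5.2] op 0.412
open t 31.3 p [ 0.4412 -0.2365  0.0515] F [ 0.2 -0.4  0.5] op 0.661
('down', False) t 35.6 p [ 0.6549 -0.041   0.0513] F [-0.   0.3  1.6] op 0.85
closed t 36.0 p [ 0.6553 -0.0411  0.0524] F [-0.9  0.6  5.9] op 0.413
lift t 36.9 p [ 0.6542 -0.0412  0.0858] F [-0.   0.1 -0.2] op 0.414
up t 37.8 p [ 0.6538 -0.0413  0.1988] F [ 0.1  0.5 -0.5] op 0.416
caddy handle [ 0.4844 -0.2834] -0.1906 len 141.9 13.2
above t 40.9 p [ 0.5276 -0.3282  0.101 ] F [ 0.  -0.5 -0.2] op 0.415
('placed', True) t 41.8 p [ 0.526  -0.3284  0.0524] F [-0.9 -0.1  5.2] op 0.417
open t 42.2 p [ 0.5249 -0.3283  0.0511] F [-0.7  0.8  0.8] op 0.662
```

View pics/w3.png

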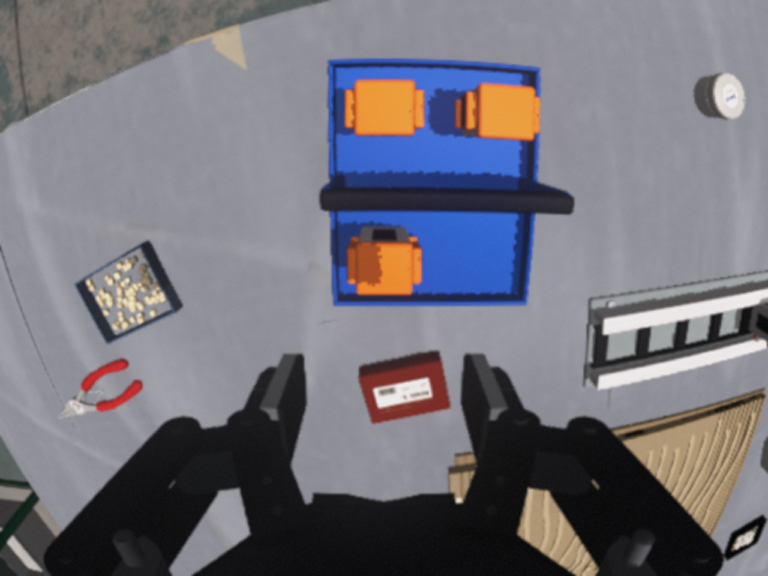

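Three magazines are standing: (385,107), (500,110) and (385,262). Now the last one, at slot +69.

Run:
```python
from h import *
cycle(.069,.05,.037)
robot.grip(.55)
robot.move_straight([*dock(-.1,.12),.26],vel=.3)
c,a,w=caddy_now()
p=[.65,-.02]
f=robot.grab_frame('top');report(f)
for s in (0,1):
  for P,yaw in ((c,a),(np.array([.4494,.2383]),.1745)):
    q=robot.inverse_kinematics([*P,.1],down(yaw+s*PI)); print(s,None if q is None else q.round(2))
cv2.imwrite('pics/t2.png',cv2.resize(f['image'][...,::-1],(800,600)))
```

```text
('down', False) t 46.6 p [0.6612 0.0509 0.0513] F [0.1 0.8 0.1] op 0.846
closed t 47.1 p [0.6616 0.0508 0.0524] F [-1.1 -0.1  5.4] op 0.415
lift t 47.9 p [0.6605 0.0505 0.0858] F [ 0.1  0.3 -1. ] op 0.409
up t 48.8 p [0.6601 0.0503 0.1988] F [-0.7  0.2 -0.6] op 0.413
caddy handle [ 0.4847 -0.2822] -0.1906 len 143.4 12.8
above t 51.6 p [ 0.5418 -0.2556  0.101 ] F [-0.6  0.6 -0.4] op 0.412
('placed', True) t 52.5 p [ 0.5402 -0.2559  0.0524] F [-0.9 -0.   5.7] op 0.414
open t 52.9 p [ 0.5391 -0.2558  0.0512] F [ 0.1  0.4 -0.5] op 0.663
caddy handle [ 0.4846 -0.2825] -0.1866 len 143.7 12.6
orange 236 mid [ 0.538  -0.2551  0.0758] ext [0.034 0.037 0.01 ] mean [ 0.5375 -0.2551  0.0745]
orange 247 mid [ 0.5247 -0.3275  0.0752] ext [0.034 0.037 0.009] mean [ 0.5237 -0.3272  0.0744]
orange 231 mid [ 0.4403 -0.236   0.075 ] ext [0.033 0.036 0.008] mean [ 0.4397 -0.2361  0.0745]
orange 239 mid [ 0.4256 -0.3084  0.0746] ext [0.033 0.039 0.008] mean [ 0.4259 -0.3086  0.0744]
green 84 mid [0.548  0.0439 0.6038] ext [0.014 0.01  0.007] mean [0.5473 0.0438 0.6035]
caddy rim 315 (array([ 0.48424417, -0.28247241]), 147.68649291992188, 176.37857055664062, 78.98628997802734) 0.028794677935458885
caddy floor 1990 (array([ 0.48479276, -0.28613376]), 141.705322265625, 172.06976318359375, 78.89143371582031) 0.012256006466676706
handle 343 (array([ 0.48468106, -0.28230823]), 142.7742919921875, 12.550558090209961, 79.10230255126953) 0.10759177435678643 [ 0.48430939 -0.28141171  0.10701391]
0 [ 0.91  0.52 -0.6   1.91  0.39  0.82 -0.09]
0 [-0.06  0.46 -0.64  2.03  0.39  0.77 -0.76]
1 [-0.31  0.73  1.11  1.98 -0.81  0.96 -2.11]
1 [ 0.33  0.76 -1.26  2.01  0.86  1.05  1.96]
```

View pics/t2.png

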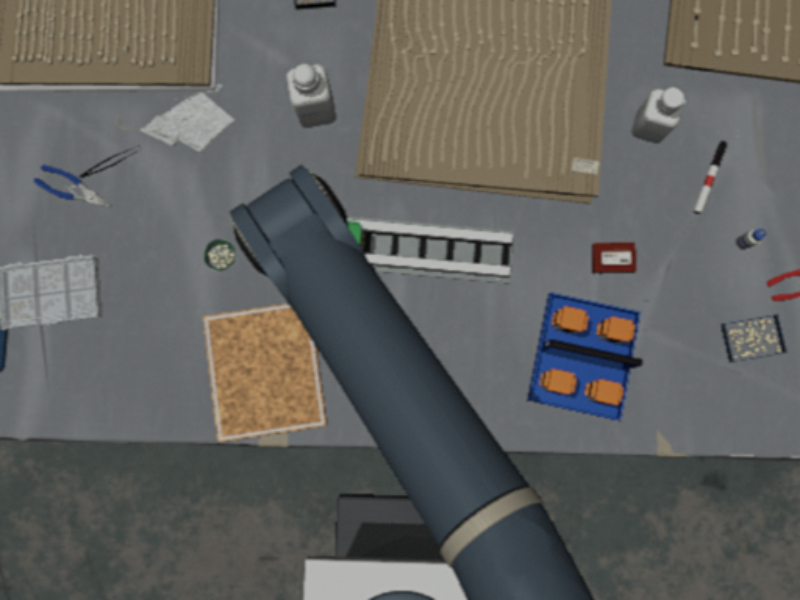

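All four stand upright in the caddy: caps at (571,319), (617,328), (558,381) and (604,391). The green magazine is still in its slot. Next: grasp the handle, test-lift, then carry.

Run:
```python
from h import *
c=np.array([.4845,-.2825]);a=-.1905
robot.move_straight([.6,-.1,.26],vel=.3)
robot.goto([*c,.23],down(a)); st()
robot.move_straight([*c,.14],vel=.15)
print(robot.move_straight([*c,.095],vel=.05,contact_N=12)); st('at bar')
robot.grip(0.0,110); st('closed')
robot.move_straight([*c,.115],vel=.03); robot.sleep(.3); s=st('lifted'); print(s['torque'].round(2),s['tcp_rot'].round(4))
snap('wrist','w4.png')
snap('scene','s4.png',(280,140,400,230),6)
```

```text
t 57.4 p [ 0.4858 -0.28    0.2305] F [ 1.   0.7 -0.4] op 0.548
False
at bar t 59.2 p [ 0.4848 -0.2826  0.0953] F [ 0.1 -1.4 -0.4] op 0.552
closed t 59.6 p [ 0.4844 -0.2826  0.0955] F [-2.1  0.7  6. ] op 0.117
lifted t 60.7 p [ 0.4844 -0.2825  0.1149] F [-0.1  0.3 -7.2] op 0.117
[-0.   -0.03  0.1 ] [-3.1415e+00  2.0000e-04 -1.9050e-01]
```

View pics/s4.png

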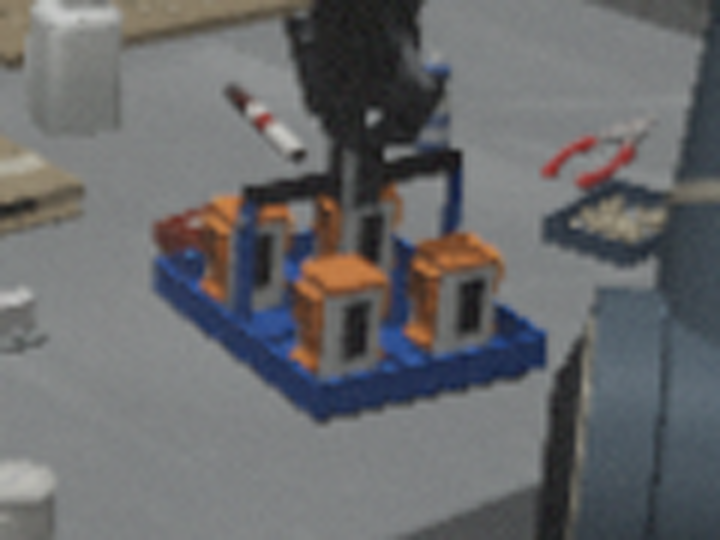

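The caddy is lifted about 20 mm and level (moment about 0.1 N m). Now the carry.

Run:
```python
from h import *
m=np.array([.4494,.2383]);a0,a1=-.1905,.1745
robot.move_straight([.4844,-.2825,.215],vel=.08)
robot.move_straight([.49,0,.215],vel=.1,attitude=down((a0+a1)/2)); st()
robot.move_straight([*m,.215],vel=.1,attitude=down(a1)); st()
robot.move_straight([*m,.125],vel=.06); robot.sleep(.3); s=st('over');print(s['tcp_rot'].round(4))
print(robot.move_straight([*(2*m-s['tcp_pos'][:2]),.106],vel=.02,contact_N=5)); s=st('down')
snap('scene','s5.png',(130,180,330,300),4)
```

```text
t 65.2 p [ 4.90e-01 -3.00e-04  2.15e-01] F [-0.2 -0.8 -6.4] op 0.117
 t 67.8 p [0.4496 0.2378 0.215 ] F [-0.3 -0.3 -6.1] op 0.118
over t 69.7 p [0.4495 0.2383 0.1251] F [-0.2 -0.3 -6.8] op 0.118
[-3.1416e+00 -2.0000e-04  1.7450e-01]
True
down t 70.5 p [0.4492 0.2381 0.1075] F [0.9 0.5 6.1] op 0.113
```

View pics/s5.png

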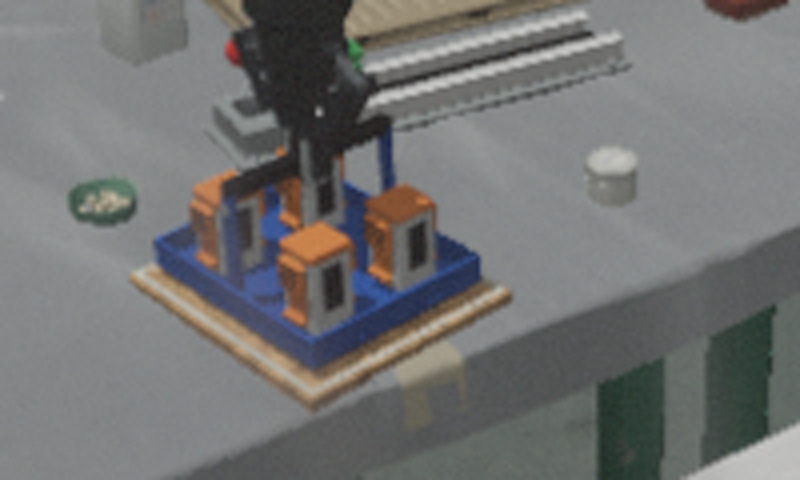

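It is resting on the mat with an even border all round, and all magazines are upright. I'll release, back off and check from above.

Run:
```python
from h import *
robot.grip(0.5); 
s=st(); p=s['tcp_pos']
robot.move_straight([p[0],p[1],.26],vel=.12)
robot.goto([.55,-.25,.3],down(0)); st()
f=robot.grab_frame('top'); cv2.imwrite('pics/t3.png',cv2.resize(f['image'][...,::-1],(800,600)))
W=cloud(f);X,Y,Z=[W[...,i] for i in range(3)];H=masks(f);h,sa,v=[H[...,i].astype(int) for i in range(3)]
near=(Y>.08)&(Y<.4)&(X>.3)&(X<.58)
k=near&(h>105)&(h<130)&(sa>150)&(Z>.032)&(Z<.06); print('rim',k.sum(),rect(W[k][:,:2]),np.nanmedian(Z[k]))
k=near&(Z>.105)&(Z<.125); print('handle',rect(W[k][:,:2]),np.nanmedian(Z[k]))
u0=np.mgrid[0:384,0:512]
k=(Z>.003)&(u0[1]>125)&(u0[1]<212)&(u0[0]>186)&(u0[0]<284)&(v>110)&(Z<.02)
k=cv2.morphologyEx(k.astype(np.uint8),cv2.MORPH_OPEN,np.ones((3,3)))>0
print('mat',rect(W[k][:,:2]))
for nm,y0,y1,x0,x1 in(('pot',-.08,.05,.35,.52),('cup',.28,.4,.55,.7),('box',-.45,-.3,.55,.7)):
    q=(Y>y0)&(Y<y1)&(X>x0)&(X<x1)&(Z>0.008)&(Z<.05); print(nm,q.sum(),W[q].mean(0).round(4))
r=((h<6)|(h>174))&(sa>150)&(Y>0)&(Z>0.05)&(X>.5)&(X<.8)
m=W[r].mean(0);print('lever',r.sum(),Rd(-DY)@(m[:2]-DC))
```

```text
t 71.0 p [0.4476 0.2367 0.1058] F [-0.1 -0.2  0.4] op 0.499
 t 74.2 p [ 0.5505 -0.2479  0.3002] F [0.4 0.2 0.8] op 0.5
rim 288 (array([0.44895761, 0.23518561]), 176.75155639648438, 148.0594940185547, 9.966931343078613) 0.041039407121624245
handle (array([0.44908154, 0.23581326]), 12.983366012573242, 142.01536560058594, 10.38211727142334) 0.11937530692677922
mat (array([0.46901453, 0.24270895]), 252.92286682128906, 185.87759399414062, 10.85030460357666)
pot 309 [ 0.4386 -0.0107  0.0259]
cup 489 [0.6366 0.3391 0.0115]
box 106 [ 0.6353 -0.3062  0.0204]
lever 62 [0.02297381 0.18917511]
```

View pics/t3.png

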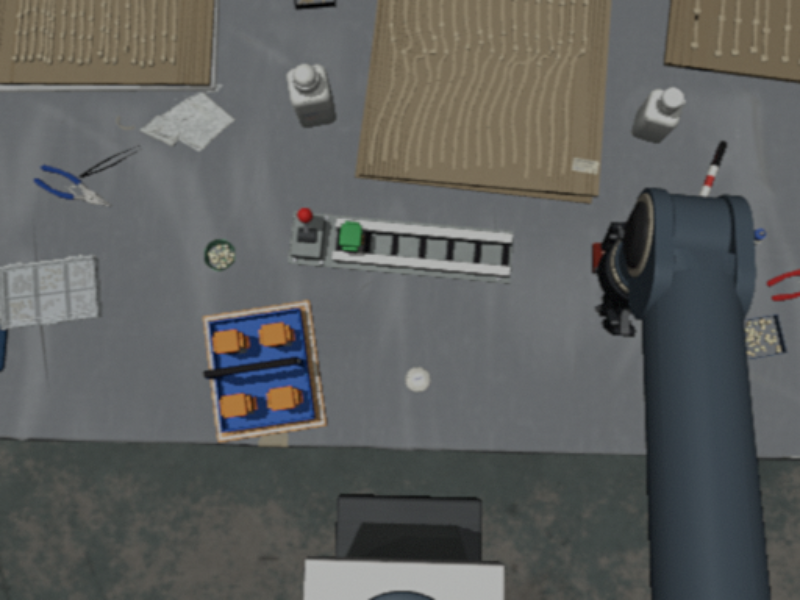

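The caddy is square to the mat to within about 0.2° but sits about 2.5 mm low in y against the camera's mat centre (0.2355 against 0.2382). I'll make one small lift-and-shift to correct it, since the grasp has already worked.

Run:
```python
from h import *
a=.1745; g=np.array([.4492,.2381]); n=g+[.0003,.0027]
robot.goto([*g,.26],down(a)); robot.move_straight([*g,.15],vel=.15)
print(robot.move_straight([*g,.1075],vel=.05,contact_N=12)); st()
robot.grip(0,110)
robot.move_straight([*g,.118],vel=.03); st('lift')
robot.move_straight([*n,.118],vel=.01); robot.sleep(.2); s=st('shift')
print(robot.move_straight([*(2*n-s['tcp_pos'][:2]),.106],vel=.02,contact_N=5)); st('down')
robot.grip(0.5); p=robot.sense()['tcp_pos']
robot.move_straight([p[0],p[1],.26],vel=.12)
robot.goto([.55,-.2,.3],down(0)); st()
f=robot.grab_frame('top'); cv2.imwrite('pics/t4.png',cv2.resize(f['image'][180:290,100:230,::-1],None,fx=5,fy=5))
W=cloud(f);X,Y,Z=[W[...,i] for i in range(3)];H=masks(f);h,sa,v=[H[...,i].astype(int) for i in range(3)]
near=(Y>.08)&(Y<.4)&(X>.3)&(X<.58)
k=near&(h>105)&(h<130)&(sa>150)&(Z>.032)&(Z<.06); print('rim',rect(W[k][:,:2]),np.nanmedian(Z[k]))
k=near&(Z>.105)&(Z<.125); print('handle',rect(W[k][:,:2]))
```

```text
False
 t 78.0 p [0.4493 0.2384 0.1077] F [ 0.1 -0.1  0.2] op 0.502
lift t 78.9 p [0.4491 0.2379 0.1178] F [ 0.4 -0.2 -5.6] op 0.109
shift t 79.5 p [0.4495 0.2408 0.118 ] F [ 0.3 -1.5 -5.7] op 0.114
True
down t 80.0 p [0.4495 0.2407 0.108 ] F [-0.   0.6  5.7] op 0.113
 t 83.5 p [ 0.5502 -0.198   0.3002] F [-0.7  0.7  0.2] op 0.503
rim (array([0.44944232, 0.23789482]), 177.3023681640625, 148.26312255859375, 9.992913246154785) 0.040867545432236696
handle (array([0.44948706, 0.2379527 ]), 13.174361228942871, 142.83242797851562, 10.300363540649414)
```

View pics/t4.png

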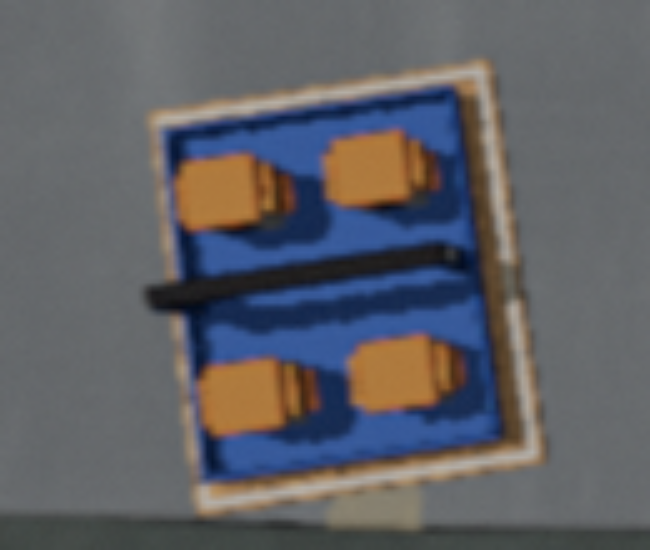

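The caddy is now centred at (0.4494, 0.2379) against the mat's (0.4494, 0.2382), with yaw matching. All magazines are upright and the robot is clear, so I'm handing in.

```bash
python3 -c "
from plant import robot
print(robot.close_job(), robot.sense()['t'])"
```

```text
the job is handed in; nothing more can be done
the job is handed in; nothing more can be done
```

The job is done and handed in at about 84 s of the 200 s allowed; no verdict was reported.

- **Switch:** I swung the red lever over first. Its tip went from −22 mm to +23 mm along the dock's x and was still there on the check just before the final adjustment.
- **Magazines:** I unclipped the four empty magazines and stood them upright in the caddy, two on each side of the handle. Slot +23 had no magazine. The green one stayed clipped in its slot.
- **Caddy knock:** The caddy was knocked about 31 mm aside during the first pick. I saw it in the top camera and measured the caddy again before placing anything.
- **Set-down:** The first set-down was about 2.5 mm off centre, so I lifted the caddy about 10 mm and shifted it. The last camera check puts it within about 0.5 mm of the mat's centre and 0.3° of its angle, within the cameras' roughly 2 mm calibration.

**Checks that disagreed or fell short:**
- Near the mat, the top camera and the arm's own position differ by about 2.7 mm. I trusted the camera, which saw both the caddy and the mat.
- The pot's measured mean came out about 5 mm different in x between the first and last readings. I put that down to the height limits used, since it sat at the same pixels in the images.
- The card box was mostly hidden by the arm in the last full view, so it was not measured again. It looked in place in the view after the fourth magazine.
- The final adjustment was checked only for the caddy, not for the other things on the table.

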